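# Pump the rinse canister up to pressure

## Task

Pump the white rinse canister up to pressure: with the fingertips press the spring plunger on its lid fully down and let it come right back up, stroke after stroke, until the steel gauge pin beside it stands fully out of its nut. Then stop pumping and leave the plunger up. Do not touch the pin, and do not lift, tip or shove the canister or disturb the things around it.

Things in the scene. Friction and masses are not known exactly. Their poses are not given: they have to be found in the camera images.
- canister: White plastic rinse canister standing loose on the bench, 2 kg, 136 mm wide; flat dark-grey lid 185 mm high, plunger in its middle. Origin: centre of its underside; z up, x towards the gauge pin 48 mm off. On the lid also a brass relief valve at (-43, 20) mm and a white hose rising to 210 mm at (-35, -35) to (-62, -64) mm; a rinse gun, 140 mm high, is parked on its -y side, 90 mm from the axis.
- plunger_top (a point): Centre of the flat top of the plunger's mushroom knob (dark grey, 48 mm in diameter, on a 14 mm steel rod), on the canister's upright axis; 255 mm above the bench when the plunger is up, 225 mm when it is fully down. Moves with the plunger.
- plunger (a joint): How far the plunger is pressed down, m: 0 = up (rest), 0.030 = fully down against a hard stop. It springs back by itself: about 4 N when up, rising to about 11.5 N when fully down, plus some 3 N when pushed at 0.1 m/s; let go, it is back up within 0.4 s.
- gauge_tip (a point): Centre of the pin's top: 203 mm above the bench when in, 233 mm when fully out; the nut's top is at 197 mm. Each full stroke (plunger right down after coming right back up) raises it during the downstroke by one step of about 6 mm (the first by 2 to 8 mm), finally to about 221, 227 and 233 mm, reached as the plunger meets its stop. Strokes shorter than 23 mm get nowhere.
- gauge_pin: The plain steel gauge pin, 10 mm in diameter, upright in a steel nut on the lid, 48 mm from the plunger's axis along the canister's x. Not to be touched. Origin on its axis, 18 mm below its top. At the start it stands 0 to 13 mm above its lowest place (in); fully out is 30 mm above it, when a black ring low on the pin clears the nut. It stays put between strokes.
- reagent: Bystander: glass reagent bottle, 68 mm in diameter, 150 mm tall, standing loose. Origin: centre of its underside.
- beaker: Bystander: empty glass beaker, 70 mm in diameter, 95 mm tall, standing loose. Origin: centre of its underside.
- capsule_filter: Bystander: white capsule filter, 68 mm in diameter, 112 mm tall with its spout, standing loose. Origin: centre of its underside.
Things that resemble listed ones, but are neither listed nor needed, are in the scene too. There is more than one size of the canister; the job needs the largest.

How it is judged (in metres and radians):
On the way, in this order (a step that is already met when the one before it is completed fails the run):
1. the plunger is pressed down a first full stroke (value of joint plunger above 0.024 m).
2. the plunger is let come back up (value of joint plunger below 0.006 m).
3. after further strokes the gauge pin stands fully out (z of gauge_tip in the frame of canister above 0.23 m), for 0.1 s.
At the end, for the whole second after the job is handed in: The gauge pin stands at least 27 mm out (30 mm is fully out), the plunger is back up (within 3 mm), the canister stands upright and at rest within 25 mm of where it stood, and the bystanders stand within 25 mm of where they stood (z of gauge_tip in the frame of canister above 0.23 m and value of joint plunger below 0.003 m and angle between canister's own z axis and vertical below 0.05 rad and height (world z) of canister below 0.005 m and distance of each of canister, reagent, beaker, capsule_filter from where it was at the start of the episode below 0.025 m and linear speed of canister below 0.02 m/s); the robot touches nothing.
It fails at once if the gauge pin is touched (over 0.5 N) by the robot (contact force between any of the fingers, the arm and gauge_pin above 0.5 N).
It fails at once if the canister is lifted (8 mm), tipped (0.15 rad) or shoved (25 mm) (height (world z) of canister above 0.008 m or angle between canister's own z axis and vertical above 0.15 rad or distance of canister from where it was at the start of the episode above 0.025 m).
It fails at once if pumping goes on after the pin is fully out: the plunger is pressed down again by more than 8 mm (z of gauge_tip in the frame of canister above 0.2312 m and value of joint plunger between 0.008 and 0.02 m and velocity of joint plunger above 0.01 m/s).
It fails at once if a bystander is shoved (25 mm), lifted or knocked over (distance of any of reagent, beaker, capsule_filter from where it was at the start of the episode above 0.025 m or angle between any of reagent, beaker, capsule_filter's own z axis and vertical above 0.3 rad).
It also fails if it takes over 48 s, if anything falls off the work surface, if the arm or the gripper's body presses on something with over 40 N, if the wrist force passes 120 N, or if a joint passes its speed limit or range.

## Robot

A 6-joint arm with a two-finger parallel gripper is mounted at the origin on the work surface. World frame = base frame: x ahead of the robot, y to its left, z up, the work surface at z = 0. Lengths are in mm, angles in rad, forces in N, time in s.
With the tool pointing down it reaches from about 275 to 1000 mm from the base axis. Payload 8.4 kg.
Tool frame: the origin (TCP) lies midway between the tips of the shut fingers; the grasp point (between the pads) lies 19 mm behind it; z points along the fingers, y is the line along which they close (so a half turn about z gives the same grasp; the last joint's range is limited). The gripper opens to 85 mm and grips with 20 to 120 N. Pads are 22 mm wide; open, the fingers measure 114 mm over their backs; the gripper's body (76 mm by 85 mm) begins 54 mm behind the grasp point. The pads swing forward as they close: fully open they stand 13 mm farther back than shut.
Start: joints at [1.131, 0.353, 1.633, -0, 1.155, -0.002], TCP at [264.966, 566.057, 231.281] pointing down, gripper open.
Joint ranges: [-2.63, 2.63], [-0.92, 2.1], [0.06, 2.66], [-1.3, 4.44], [0, 2.69], [-3.02, 3.02]. Speed limits (rad/s): [2.22, 2.22, 2.79, 3.14, 3.14, 3.14].

## Interface

Orientations are given as [roll, pitch, yaw] about the fixed x, y, z axes, in that order (R = Rz(yaw) Ry(pitch) Rx(roll)).
In Python, from rig import monitor, imaging, r gives the robot as it stands.
- The arm moves only by the tool drive_tool, never from a script. Its argument "plan" is a list of rows, each an object of numbers: "x", "y", "z": the shift along the tool's x, y, z in units of 50 mm (1.0 is 50 mm); "ax", "ay", "az": the turn, a rotation vector about the tool's x, y, z in units of 6 degrees (1.0 is 6 degrees); "hand": the finger opening in mm, from 0 to 85.4. In form: [{"x": .., "y": .., "z": .., "ax": .., "ay": .., "az": .., "hand": ..}, ...]. A call has 1 to 8 rows; each row is the pose to reach, as a shift and turn from the pose commanded when the call began, along the tool's axes at that moment; what a row does not reach only later rows make up. A row lasts 1/10 s, in which the tool goes at most 50 mm and 8.59 degrees, less where a joint would pass 70% of its speed; a pose out of reach is approached as far as the arm can. A call with a gripper value outside its range is refused whole. The fingers move at their own pace and stop on an object; "grip_force" is the grip in N (left out, the last holds). Time passes only in rows, so rows that repeat a pose let the fingers close. It gives the time, the measured TCP pose, the force, the opening and the grip force at its end, in the units of the state.
- monitor.sense(): the state, without advancing time (a new reading comes with each control period).
- imaging.grab_frame(name): name is "scene" or "top" or "wrist"; returns the picture (480x640x3 uint8, red, green, blue); there is no depth.
- imaging.camera_info(name): a dict with "mtx" (3x3 intrinsics, pixels), "R" (3x3) and "t" (3): a world point X has camera coordinates R X + t. Camera axes: x right, y down, z forward; pixel columns grow to the right and rows downward; lengths in mm; the calibration is good to about 2 mm. A picture is of the moment at which its call begins: read the wrist's pose just before it. camera_info takes no time and is no camera call; for the wrist camera it gives the pose at the moment of the call.
- r.sign_off(): hands the job in; it is judged then, once.
The state is a dict: "clock": time; "qpos": joint angles; "qvel": joint speeds; "joint_efforts": joint torques, N m; "eef_pos": TCP position; "tcp_rot": TCP orientation; "contact_force": force on the tool from outside, world axes, zero at the start; "wrist_torque": the same for the moment, N m; "opening": opening from 0.0 (shut) to 1.0 (fully open); "grasp_force": force on a finger pad.
Only numpy, scipy, OpenCV 4.12 (cv2) and the standard library are available. Lean on these libraries where they do the work, as an engineer would, in place of code of your own. Each camera call takes 0.05 s, during which the arm holds its last target. There are 200 camera calls.

## Working session

There is one attempt and no reset: what is moved stays moved. The work goes in short steps, Python scripts to look and compute and a tool call to move; the robot and the scene stay as the last step left them, time stands still between calls to the robot, and variables do not carry over. Pictures are saved under pics/ and viewed, at most 10 in all, crops included, and the job is handed in when it is done.

Besides the shell and the picture viewer there is one more tool, called after "Request:" as name([rows], argument=value, ...), one row to a line, values as JSON. drive_tool: Moves the arm, as the interface text tells. Its arguments: {"type":"object","properties":{"plan":{"type":"array","items":{"type":"object","properties":{"x":{"type":"number"},"y":{"type":"number"},"z":{"type":"number"},"ax":{"type":"number"},"ay":{"type":"number"},"az":{"type":"number"},"hand":{"type":"number"}}}},"grip_force":{"type":"number"}},"required":["plan"]}

```bash
mkdir -p pics; cat > h.py <<'E'
import numpy as np, cv2
from rig import monitor, imaging, r
def save(cam,fn):
    im=imaging.grab_frame(cam); cv2.imwrite('pics/'+fn,im[:,:,::-1]); return im
def ray(cam,u,v):
    c=imaging.camera_info(cam); R=np.array(c['R']);t=np.array(c['t']);K=np.array(c['mtx'])
    return -R.T@t, R.T@np.linalg.solve(K,[u,v,1.])
def atz(cam,u,v,z):
    o,d=ray(cam,u,v); return o+d*(z-o[2])/d[2]
def proj(cam,X):
    c=imaging.camera_info(cam); p=np.array(c['mtx'])@(np.array(c['R'])@np.array(X,float)+np.array(c['t'])); return p[:2]/p[2]
def tri(obs):
    A=np.zeros((3,3));b=np.zeros(3)
    for o in obs:
        p,d=ray(*o); d/=np.linalg.norm(d); M=np.eye(3)-np.outer(d,d); A+=M;b+=M@p
    return np.linalg.solve(A,b)
E
python3 - <<'E'
from h import *
save('scene','s1.png');save('top','t1.png')
s=monitor.sense();print(s['clock'],s['eef_pos'],s['tcp_rot'],s['contact_force'])
E
```

```text
0.1 [264.77242593 565.66138416 230.62872414] [-3.14030665e+00 -7.31271200e-06  2.70382514e+00] [-0.0551723  -0.45171241  0.40825163]
```

View pics/s1.png

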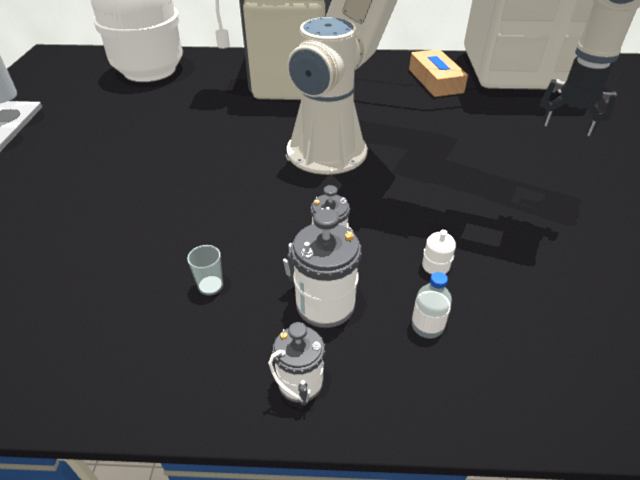

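View pics/t1.png

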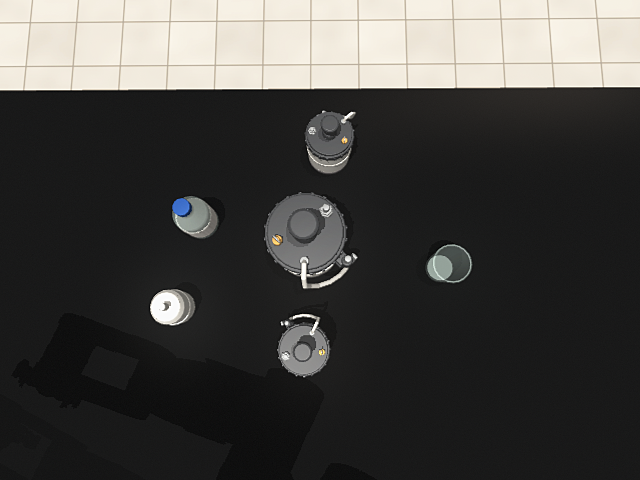

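Three canisters could be mistaken for each other: the large one (scene 326,260, top 305,230), a small one near the base (scene 330,205, top 303,350) and a small one at the front (scene 298,360, top 330,135). The large one in the middle is the one I want. Its knob is at top (304,223), and the pin and nut appear to be at top (326,210), with the brass valve at (277,240). I'll check this in a close crop.

```bash
python3 - <<'E'
from h import *
t=cv2.imread('pics/t1.png')[185:285,255:365]; s=cv2.imread('pics/s1.png')[195:295,275:385]
cv2.imwrite('pics/c1.png',np.vstack([cv2.resize(i,None,fx=5,fy=5,interpolation=2)[:295*1] if 0 else cv2.resize(i,(550,300*0+500),interpolation=2) for i in (t,)]) )
a=np.hstack([cv2.resize(i,(400,364),interpolation=2) for i in (t,s)]);cv2.imwrite('pics/c1.png',a)
k=atz('top',304,223,255);p=atz('top',326,209,205)
print(k,p,np.linalg.norm((p-k)[:2]),proj('scene',k),proj('scene',p))
print(imaging.camera_info('top')['t'],ray('top',320,240)[0])
for u,v,z in ((190,217,0),(177,307,0),(441,266,0),(303,351,150),(330,124,150)):print(atz('top',u,v,z))
E
```

```text
[608.15576124  15.34902101 255.        ] [640.09478171 -17.69971727 205.        ] 45.959984013829136 [325.19274317 215.18794603] [306.70575555 246.33375739]
[  2.51335859 612.43719519 857.67550261] [482.12582389 -12.10326103 937.07049031]
[668.03410979 259.59464791   0.        ]
[485.25665842 278.21104341   0.        ]
[ 567.51200395 -249.20582639    0.        ]
[413.45213494  20.09130357 150.        ]
[805.11864385 -25.4129508  150.        ]
```

View pics/c1.png

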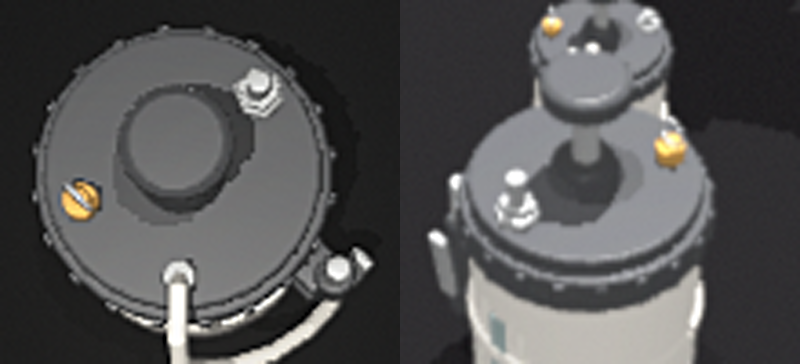

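```bash
cat >> h.py <<'E'
from scipy.spatial.transform import Rotation
def go(X):  # shift to X in tool axes, units of 50 mm, from measured pose
    s=monitor.sense(); M=Rotation.from_euler('xyz',s['tcp_rot']).as_matrix()
    return np.round(M.T@(np.array(X)-s['eef_pos'])/50,3)
E
python3 - <<'E'
from h import *
print(tri([('top',303.1,223.5),('scene',327.1,217)]),atz('top',303.1,223.5,255),atz('scene',327.1,217,255))
P=tri([('top',326.2,207),('scene',306.6,243.4)]);print(P)
print(go([607,17,300]))
E
```

```text
[608.15609729  17.88061833 250.66437784] [607.40341241  16.68097438 255.        ] [613.1289707   18.99967232 255.        ]
[641.41105485 -17.80338555 213.80213695]
[-10.851  -7.039  -1.378]
```

The large canister's knob is at about (608, 18, 255), and its pin is at (641, -18) with its tip near 214 mm. They are 48 mm apart, as described. I'll raise the arm, shut the fingers and move over.

Request:
drive_tool([
  {"x": 0,"y": 0,"z": -0.9,"hand": 0},
  {"x": -0.7,"y": -0.45,"z": -1.4,"hand": 0},
  {"x": -1.5,"y": -1.0,"z": -1.4,"hand": 0},
  {"x": -2.3,"y": -1.5,"z": -1.4,"hand": 0},
  {"x": -3.1,"y": -2.0,"z": -1.4,"hand": 0},
  {"x": -3.9,"y": -2.5,"z": -1.4,"hand": 0},
  {"x": -4.7,"y": -3.0,"z": -1.4,"hand": 0},
  {"x": -5.5,"y": -3.5,"z": -1.4,"hand": 0},
])

```text
invalid input
```

```bash
python3 - <<'E'
from h import *
print(go([605,21,300]))
E
```

```text
[-10.781  -6.983  -1.379]
```

Request:
drive_tool([
  {"x": 0,"y": 0,"z": -0.9,"ax": 0,"ay": 0,"az": 0,"hand": 0},
  {"x": -0.7,"y": -0.45,"z": -1.4,"ax": 0,"ay": 0,"az": 0,"hand": 0},
  {"x": -1.5,"y": -1.0,"z": -1.4,"ax": 0,"ay": 0,"az": 0,"hand": 0},
  {"x": -2.3,"y": -1.5,"z": -1.4,"ax": 0,"ay": 0,"az": 0,"hand": 0},
  {"x": -3.1,"y": -2.0,"z": -1.4,"ax": 0,"ay": 0,"az": 0,"hand": 0},
  {"x": -3.9,"y": -2.5,"z": -1.4,"ax": 0,"ay": 0,"az": 0,"hand": 0},
  {"x": -4.7,"y": -3.0,"z": -1.4,"ax": 0,"ay": 0,"az": 0,"hand": 0},
  {"x": -5.5,"y": -3.5,"z": -1.4,"ax": 0,"ay": 0,"az": 0,"hand": 0},
])

```text
clock: 0.9
eef_pos: [440.4, 289.2, 301.1]
tcp_rot: [-3.141, -0.0, 2.704]
contact_force: [0.2, 0.0, -0.0]
opening: -0.002
grasp_force: 0.0
```

```bash
python3 - <<'E'
from h import *
print(go([605,21,300]))
E
```

```text
[-5.255 -3.463  0.023]
```

Request:
drive_tool([
  {"x": -0.8,"y": -0.5,"z": 0,"ax": 0,"ay": 0,"az": 0,"hand": 0},
  {"x": -1.6,"y": -1.0,"z": 0,"ax": 0,"ay": 0,"az": 0,"hand": 0},
  {"x": -2.4,"y": -1.5,"z": 0,"ax": 0,"ay": 0,"az": 0,"hand": 0},
  {"x": -3.2,"y": -2.0,"z": 0,"ax": 0,"ay": 0,"az": 0,"hand": 0},
  {"x": -4.0,"y": -2.5,"z": 0,"ax": 0,"ay": 0,"az": 0,"hand": 0},
  {"x": -4.7,"y": -3.0,"z": 0,"ax": 0,"ay": 0,"az": 0,"hand": 0},
  {"x": -5.26,"y": -3.46,"z": 0,"ax": 0,"ay": 0,"az": 0,"hand": 0},
  {"x": -5.26,"y": -3.46,"z": 0,"ax": 0,"ay": 0,"az": 0,"hand": 0},
])

```text
clock: 1.7
eef_pos: [606.0, 19.0, 300.6]
tcp_rot: [-3.14, 0.0, 2.7]
contact_force: [0.1, -0.4, 0.3]
opening: -0.0
grasp_force: 0.0
```

```bash
python3 - <<'E'
from h import *
print(go([605,21,255]))
s=save('scene','s2.png');t=save('top','t2.png')
a=np.hstack([cv2.resize(i,(400,400),interpolation=2) for i in (t[175:285,255:365],s[165:275,275:385])]);cv2.imwrite('pics/c2.png',a[:,:,::-1])
E
```

```text
[0.036 0.029 0.912]
```

View pics/c2.png

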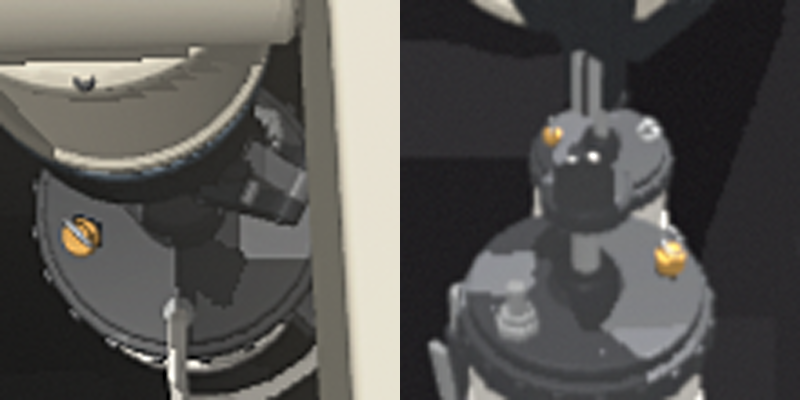

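The scene crop shows the shut fingers in line with the knob, finger tips at crop (588,115) and knob at (588,185). The pin, at crop (515,300), is well clear. Next is the first careful stroke.

Request:
drive_tool([
  {"x": 0.03,"y": 0.03,"z": 0.5,"ax": 0,"ay": 0,"az": 0,"hand": 0},
  {"x": 0.03,"y": 0.03,"z": 0.85,"ax": 0,"ay": 0,"az": 0,"hand": 0},
  {"x": 0.03,"y": 0.03,"z": 1.05,"ax": 0,"ay": 0,"az": 0,"hand": 0},
  {"x": 0.03,"y": 0.03,"z": 1.25,"ax": 0,"ay": 0,"az": 0,"hand": 0},
  {"x": 0.03,"y": 0.03,"z": 1.4,"ax": 0,"ay": 0,"az": 0,"hand": 0},
  {"x": 0.03,"y": 0.03,"z": 1.5,"ax": 0,"ay": 0,"az": 0,"hand": 0},
  {"x": 0.03,"y": 0.03,"z": 1.5,"ax": 0,"ay": 0,"az": 0,"hand": 0},
])

```text
clock: 2.5
eef_pos: [603.0, 26.2, 226.9]
tcp_rot: [3.141, -0.001, 2.705]
contact_force: [-5.6, 1.7, 9.1]
opening: -0.001
grasp_force: 4.9
```

Request:
drive_tool([
  {"x": 0,"y": 0,"z": 0.06,"ax": 0,"ay": 0,"az": 0,"hand": 0},
  {"x": 0,"y": 0,"z": 0.1,"ax": 0,"ay": 0,"az": 0,"hand": 0},
  {"x": 0,"y": 0,"z": 0.1,"ax": 0,"ay": 0,"az": 0,"hand": 0},
])

```text
clock: 2.8
eef_pos: [603.4, 26.3, 224.9]
tcp_rot: [3.141, 0.0, 2.705]
contact_force: [-12.3, 1.3, 27.0]
opening: 0.0
grasp_force: 14.0
```

The plunger is at its stop (225 mm, 27 N). I'll let it come up, recentre and check the pose.

Request:
drive_tool([
  {"x": 0,"y": 0,"z": -0.2,"ax": 0,"ay": 0,"az": 0,"hand": 0},
  {"x": 0,"y": 0,"z": -0.5,"ax": 0,"ay": 0,"az": 0,"hand": 0},
  {"x": 0,"y": 0,"z": -0.8,"ax": 0,"ay": 0,"az": 0,"hand": 0},
  {"x": 0,"y": 0,"z": -0.8,"ax": 0,"ay": 0,"az": 0,"hand": 0},
  {"x": 0,"y": 0,"z": -0.8,"ax": 0,"ay": 0,"az": 0,"hand": 0},
])

```text
clock: 3.3
eef_pos: [604.1, 25.0, 261.6]
tcp_rot: [3.141, 0.001, 2.704]
contact_force: [0.3, 0.3, 0.8]
opening: -0.002
grasp_force: 0.0
```

```bash
python3 - <<'E'
from h import *
s=save('scene','s3.png');t=save('top','t3.png')
print(go([606,20,225]),monitor.sense()['eef_pos'],monitor.sense()['contact_force'])
a=np.hstack([cv2.resize(i,(400,400),interpolation=2) for i in (t[175:285,255:365],s[185:295,275:385])]);cv2.imwrite('pics/c3.png',a[:,:,::-1])
E
```

```text
[-0.085 -0.067  0.711] [603.59839713  24.82846704 260.5649459 ] [ 0.34291733 -0.00565685  0.44349773]
```

View pics/c3.png

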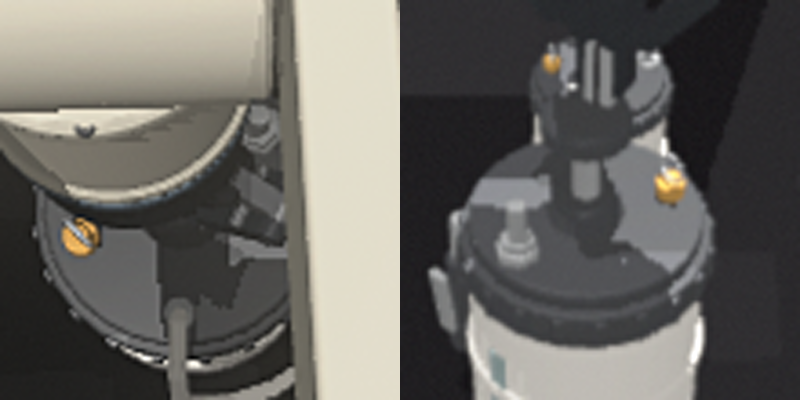

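```bash
python3 - <<'E'
from h import *
for z in (203,209,215,221,227,233): print(z,proj('scene',[641,-17.7,z]).round(1),proj('top',[641,-17.7,z]).round(1))
for f,o in (('s1',0),('s2',0),('s3',0)):
    im=cv2.cvtColor(cv2.imread(f'pics/{f}.png'),6); print(f,im[228:264,305:309].mean(1).astype(int))
E
```

```text
203 [306.7 247.4] [326.  208.7]
209 [306.6 245.1] [326.  207.9]
215 [306.6 242.8] [326.  207.1]
221 [306.5 240.4] [326.1 206.3]
227 [306.5 238. ] [326.1 205.4]
233 [306.4 235.6] [326.1 204.6]
s1 [145 145 145 145 144 145 145 145 146 147 146 146 146 173 251 255 255 218
 137 124 129 133 131 141 184 164 151 236 223 162 123 140 147 135 104  74]
s2 [ 83  83  83  82  82  85 119 142 147 147 147 146 146 149 166 179 175 146
 128 126 127 128 128 135 161 146 135 170 160 136 112  89  83  82  76  67]
s3 [ 83  83  82  82  82  86 130 146 146 146 146 150 169 180 173 142 128 127
 126 126 127 128 128 134 161 146 135 169 160 135 111  89  83  82  75  68]
```

Pin tip moved from scene row 243.1 to 241.1, about 5 mm up, so it is probably at 221 now. The canister hasn't moved. Second stroke, recentred.

Request:
drive_tool([
  {"x": -0.08,"y": -0.07,"z": 0,"ax": 0,"ay": 0,"az": 0,"hand": 0},
  {"x": -0.08,"y": -0.07,"z": 0.2,"ax": 0,"ay": 0,"az": 0,"hand": 0},
  {"x": -0.08,"y": -0.07,"z": 0.4,"ax": 0,"ay": 0,"az": 0,"hand": 0},
  {"x": -0.08,"y": -0.07,"z": 0.6,"ax": 0,"ay": 0,"az": 0,"hand": 0},
  {"x": -0.08,"y": -0.07,"z": 0.72,"ax": 0,"ay": 0,"az": 0,"hand": 0},
  {"x": -0.08,"y": -0.07,"z": 0.8,"ax": 0,"ay": 0,"az": 0,"hand": 0},
  {"x": -0.08,"y": -0.07,"z": 0.8,"ax": 0,"ay": 0,"az": 0,"hand": 0},
])

```text
clock: 4.1
eef_pos: [607.3, 19.3, 224.8]
tcp_rot: [3.141, 0.004, 2.703]
contact_force: [-8.8, -2.6, 32.6]
opening: -0.002
grasp_force: 16.4
```

Request:
drive_tool([
  {"x": 0,"y": 0,"z": -0.2,"ax": 0,"ay": 0,"az": 0,"hand": 0},
  {"x": 0,"y": 0,"z": -0.5,"ax": 0,"ay": 0,"az": 0,"hand": 0},
  {"x": 0,"y": 0,"z": -0.8,"ax": 0,"ay": 0,"az": 0,"hand": 0},
  {"x": 0,"y": 0,"z": -0.8,"ax": 0,"ay": 0,"az": 0,"hand": 0},
  {"x": 0,"y": 0,"z": -0.8,"ax": 0,"ay": 0,"az": 0,"hand": 0},
])

```text
clock: 4.6
eef_pos: [605.9, 19.9, 261.0]
tcp_rot: [-3.142, -0.0, 2.704]
contact_force: [-0.8, -0.2, 0.4]
opening: -0.001
grasp_force: 0.0
```

```bash
python3 - <<'E'
from h import *
s=save('scene','s4.png')
print(monitor.sense()['eef_pos'],cv2.cvtColor(s,7)[228:264,305:309].mean(1).astype(int))
E
```

```text
[605.62434426  19.95023346 260.48373273] [ 83  83  82  83  83  81  84 129 146 158 173 179 166 139 126 126 127 127
 128 127 127 128 129 136 161 145 134 169 159 135 111  90  83  81  76  68]
```

The tip is now at row 238.7, as predicted for 227 mm. One more stroke should bring it to 233.

Request:
drive_tool([
  {"x": 0,"y": 0,"z": 0.2,"ax": 0,"ay": 0,"az": 0,"hand": 0},
  {"x": 0,"y": 0,"z": 0.4,"ax": 0,"ay": 0,"az": 0,"hand": 0},
  {"x": 0,"y": 0,"z": 0.6,"ax": 0,"ay": 0,"az": 0,"hand": 0},
  {"x": 0,"y": 0,"z": 0.72,"ax": 0,"ay": 0,"az": 0,"hand": 0},
  {"x": 0,"y": 0,"z": 0.8,"ax": 0,"ay": 0,"az": 0,"hand": 0},
  {"x": 0,"y": 0,"z": 0.8,"ax": 0,"ay": 0,"az": 0,"hand": 0},
  {"x": 0,"y": 0,"z": 0.8,"ax": 0,"ay": 0,"az": 0,"hand": 0},
])

```text
clock: 5.35
eef_pos: [606.8, 20.0, 224.8]
tcp_rot: [3.14, 0.003, 2.704]
contact_force: [-10.3, -0.0, 37.0]
opening: -0.003
grasp_force: 18.1
```

Request:
drive_tool([
  {"x": 0,"y": 0,"z": -0.2,"ax": 0,"ay": 0,"az": 0,"hand": 0},
  {"x": 0,"y": 0,"z": -0.5,"ax": 0,"ay": 0,"az": 0,"hand": 0},
  {"x": 0,"y": 0,"z": -1.0,"ax": 0,"ay": 0,"az": 0,"hand": 0},
  {"x": 0,"y": 0,"z": -1.6,"ax": 0,"ay": 0,"az": 0,"hand": 0},
  {"x": 0,"y": 0,"z": -1.8,"ax": 0,"ay": 0,"az": 0,"hand": 0},
  {"x": 0,"y": 0,"z": -1.8,"ax": 0,"ay": 0,"az": 0,"hand": 0},
])

```text
clock: 5.95
eef_pos: [606.5, 20.0, 312.0]
tcp_rot: [3.141, 0.001, 2.704]
contact_force: [0.5, 0.6, 0.7]
opening: -0.0
grasp_force: 0.0
```

```bash
python3 - <<'E'
from h import *
s=save('scene','s5.png')
print(monitor.sense()['eef_pos'],cv2.cvtColor(s,7)[228:264,305:309].mean(1).astype(int))
cv2.imwrite('pics/c5.png',cv2.resize(s[185:295,275:385],(550,550),interpolation=2)[:,:,::-1])
E
```

```text
[605.91040834  19.9225521  310.58310353] [ 83  83  83  83  82  86 132 166 179 176 153 132 127 127 128 128 128 128
 128 127 129 125  84  90 153 147 135 170 160 135 112  90  83  83  76  67]
```

View pics/c5.png

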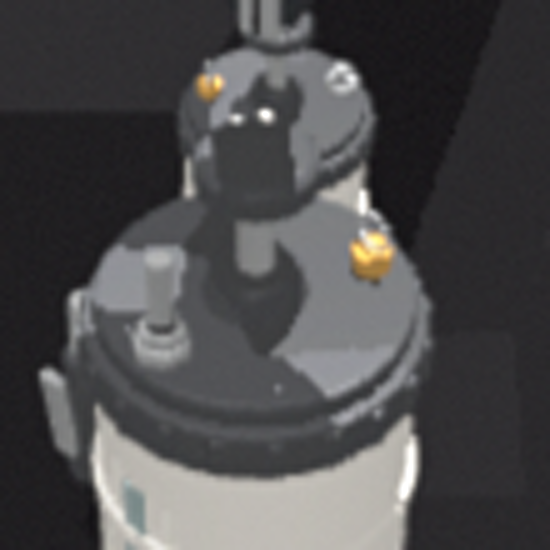

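The pin stands tall, with its top at crop (160,257), and the black ring shows just above the nut at (160,325). The plunger is up and the fingers are clear of it. I'm handing the job in.

```bash
python3 -c "
from rig import r
print(r.sign_off())"
```

```text
the job is handed in; nothing more can be done
None
```

I pumped the large canister three full strokes until the gauge pin stood fully out with its black ring clear of the nut, left the plunger up with the fingers clear, and handed the job in after about 6 s; the hand-in returned no verdict.

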